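# Turn a circuit board over the edge of its test cradle and slide it into the connector

### The arm

A 6-joint arm with a two-finger parallel gripper is mounted at the origin on a cart in front of the work surface, level with it; the furniture and walls round the work are solid. World frame = base frame: x ahead of the robot, y to its left, z up, the work surface at z = 0. Lengths are in mm, angles in rad, forces in N, time in s.
With the tool pointing down it reaches from about 350 to 950 mm from the base axis. Payload 17.4 kg.
Tool frame: the origin (TCP) lies midway between the tips of the shut fingers; the grasp point (between the pads) lies 19 mm behind it; z points along the fingers, x is the direction in which the jaws open and shut, and the axes are right-handed (so a half turn about z gives the same grasp; the last joint's range is limited). The gripper opens to 93 mm and grips with 3 to 60 N. Pads are 15 mm wide; open, the fingers measure 128 mm over their backs; the gripper's body (75 mm by 188 mm) begins 65 mm behind the grasp point.
Start: joints at [-1.294, 0.116, 1.442, -0, 1.584, -0.038], TCP at [208.988, -641.838, 197.046] pointing down, gripper open.
Joint ranges: [-2.83, 2.83], [-0.83, 2.19], [0.07, 2.5], [-1.14, 4.28], [0.01, 3], [-2.97, 2.97]. Speed limits (rad/s): [1.89, 1.89, 2.22, 3.14, 3.14, 3.14].

### API

Orientations are given as [roll, pitch, yaw] about the fixed x, y, z axes, in that order (R = Rz(yaw) Ry(pitch) Rx(roll)).
In Python, from station import r, vision gives the robot as it stands.
- The arm moves only by the tool arm_command, never from a script. Its argument "series" is a list of rows, each an object of numbers: "grip": the closure, from 0 (fully open) to 1 (shut); "dx", "dy", "dz": the shift along the tool's x, y, z in m; "rx", "ry", "rz": the turn, a rotation vector about the tool's x, y, z in rad. A call has 1 to 12 rows; each row shifts and turns the commanded pose from where the row before left it, along the tool's axes as they then stand; what a row does not reach is not made up. A row lasts 1/10 s, in which the tool goes at most 50 mm and 8.59 degrees, less where a joint would pass 70% of its speed; a pose out of reach is approached as far as the arm can. A call is refused whole if a number of a shift passes 0.05 or a number of a turn 0.15, either way. A call with a gripper value outside its range is refused whole. The fingers move at their own pace and stop on an object; "newtons" is the grip in N (left out, the last holds). Time passes only in rows, so rows that do not move let the fingers close. It gives the time, the measured TCP pose, the force and the opening at its end, in the units of the state.
- r.sense(): the state, without advancing time (a new reading comes with each control period).
- vision.grab_frame(name): name is "side" or "top"; returns a dict with "frame" (480x640x3 uint8, red, green, blue), "depth" (480x640 float32, mm along the optical axis (not along the pixel's ray), 0 where there is no reading), "fx", "fy", "cx", "cy" (pixels), "k1" (the pictures are not rectified: a ray, as slopes to the right and down, at radius r is drawn at 1 + k1 r^2 times it, then the intrinsics apply), "view" (4x4, takes a point from world to camera coordinates). Camera axes: x right, y down, z forward; pixel columns grow to the right and rows downward; lengths in mm; the calibration is good to about 2 mm. A picture is of the moment at which its call begins.
- r.job_done(): hands the job in, once; it reports no verdict.
The state is a dict: "time": time; "joint_pos": joint angles; "dq": joint speeds; "joint_efforts": joint torques, N m; "tool_pos": TCP position; "eef_rot": TCP orientation; "wrist_force": force on the tool from outside, world axes, zero at the start; "ft_torque": the same for the moment, N m; "width": finger opening in mm.
Only numpy, scipy, OpenCV 4.12 (cv2) and the standard library are available. Lean on these libraries where they do the work, as an engineer would, in place of code of your own. Each camera call takes 0.05 s, during which the arm holds its last target.

### The job

The circuit board lies contacts up on the plywood worktop, but the test cradle reads it contacts down. Using only the fingertips, without pinching it or lifting it off its support, push the circuit board squarely against the cradle's front edge in line with the guides, tip it up on that edge and flip it over onto the cradle's deck, then push it between the guides until it is fully home in the connector. Leave the tweezers, screwdriver, spectacles, side cutters and black tape where they lie.

Things in the scene. Friction and masses are not known exactly. Their poses are not given: they have to be found in the camera images.
- board: loose circuit board, 35 g: dark blue plate 64 (x) x 46 (y) x 2 mm, a steel shield can 48 x 34 x 6 mm centred on one face. Starts lying on the can, bare face up: the plate floats 6 to 8 mm up, overhanging the can 8 mm at each end, so a fingertip held low reaches below the plate. Origin: centre of the can's outer face. x: along the length, away from the gold contacts; z: out of the bare face (up at the start)
- contact_edge (a point): middle of the board's short edge with ten gold contacts (on the bare face), half-way through the 2 mm plate; it faces the robot at the start and leads into the connector after the flip. With the plain edge against the cradle, a fingertip pressed on this edge with about 3 to 10 N and moved up and forward on the arc about the plain edge carries it up by friction
- plain_edge (a point): middle of the board's opposite short edge, half-way through the plate; it faces the cradle at the start, meets its front edge, and the board turns on it. After the flip it is the tail, about 12 mm short of the deck's front edge; the board then slides some 55 mm to home. It can be pushed on the plate's tail or on the side of the can
- board_middle (a point): centre of the board, half-way through its 8 mm total thickness
- cradle: fixed test cradle: aluminium base plate 148 (x) x 100 (y) x 12 mm; its flat top is the deck, its upright front face (towards the robot) the wall to push against. Origin: foot of the front face, at mid-width, on the worktop; x points into the cradle, y to its left, z up. At its far end stand the connector and, x = 119 to 146 mm, a grey housing 42 mm high
- riser: plywood worktop 480 (x) x 540 (y) mm, 16 mm thick, on four legs, fixed; its flat top, on which everything lies, is 110 mm above the table (z = 0.110). Origin: under its centre, at table level. Packing foam lies below and around it
- front_edge (a point): middle of the upper front edge of the base plate, 12 mm above the worktop; axes as the cradle's
- guide_mouth (a point): on the deck half-way between the open ends of the two black guides, 53 mm behind the front face; axes as the cradle's. The guides are 3.5 mm high; their lead-ins start 62 mm apart here and narrow to 48 mm 19 mm further in, then run straight 30 mm to the connector
- slot (a point): middle of the closed end of the connector's slot, 108.5 mm behind the front face, 13 mm above the worktop. The black connector block (mouth 102 mm behind the front face, 25 mm high) has a slot 49 mm wide, 6.5 mm deep, from the deck to 4.5 mm above it; only the 2 mm plate enters, not the can. The board is home when its contact edge reaches this point
- tweezers: steel tweezers 126 x 13 mm, 9 mm high, lying flat; origin under its centre. Not to be disturbed
- screwdriver: small screwdriver with a blue handle, 148 mm long, 13 mm high, lying flat; origin under it, 66 mm from its handle end. Not to be disturbed
- spectacles: black spectacle frame with folded temples, 145 x 48 mm, 46 mm high; origin under its centre. Not to be disturbed
- cutters: small side cutters with blue handles, 120 x 49 mm, 12 mm high, lying flat; origin under its centre. Not to be disturbed
- black_tape: small roll of black tape, 56 mm across, 19 mm high, lying flat; origin under its centre. Not to be disturbed

How it is judged (in metres and radians):
On the way, in this order (a step that is already met when the one before it is completed fails the run):
1. the board is tipped up on its plain edge against the cradle's front edge (angle between board's own z axis and vertical between 1 and 2.2 rad and x of plain_edge in the frame of cradle above -0.022 m and z of plain_edge in the frame of cradle below 0.018 m), for 0.05 s.
2. the board lies turned over, contacts down, on the cradle's deck (angle between board's own z axis and vertical above 2.95 rad and x of board_middle in the frame of cradle above 0 m and z of board_middle in the frame of cradle below 0.022 m), for 0.2 s.
At the end, for the whole second after the job is handed in: The board rests contacts down on the deck (within 8 degrees of flat), its contact edge in the connector slot within 3 mm of the slot's end and 3 mm of its middle, in line with the cradle within 0.08 rad, at rest (angle between board's own z axis and vertical above 3 rad and x of contact_edge in the frame of cradle above 0.1055 m and y of contact_edge in the frame of cradle between -0.003 and 0.003 m and z of contact_edge in the frame of cradle below 0.0165 m and angle between the x axis of board and the x axis of cradle, either way round below 0.08 rad and linear speed of board below 0.01 m/s); the robot touches nothing.
It fails at once if the board is lifted or carried: both its short edges are 7 mm too high at once, in front of the cradle (over 14 mm; 7 mm when lying), or 9 mm too high anywhere (over 22 mm; 13 mm on the deck) ((z of each of contact_edge, plain_edge in the frame of cradle above 0.014 m and x of board_middle in the frame of cradle below -0.015 m) or z of each of contact_edge, plain_edge in the frame of cradle above 0.022 m).
It fails at once if the tweezers, screwdriver, spectacles, side cutters or black tape are shifted by more than 20 mm (distance of any of tweezers, screwdriver, spectacles, cutters, black_tape from where it was at the start of the episode above 0.02 m).
It also fails if it takes over 51 s, if anything falls off the work surface, if the arm or the gripper's body presses on something with over 40 N, if the wrist force passes 120 N, or if a joint passes its speed limit or range.

## Working session

There is one attempt and no reset: what is moved stays moved. The work goes in short steps, Python scripts to look and compute and a tool call to move; the robot and the scene stay as the last step left them, time stands still between calls to the robot, and variables do not carry over. Pictures are saved under pics/ and viewed, and the job is handed in when it is done.

Besides the shell and the picture viewer there is one more tool, called as name(argument=value, ...), one argument or row to a line, values as JSON. arm_command: Moves the arm, as the interface text tells. Its arguments: {"type":"object","properties":{"series":{"type":"array","items":{"type":"object","properties":{"grip":{"type":"number"},"dx":{"type":"number"},"dy":{"type":"number"},"dz":{"type":"number"},"rx":{"type":"number"},"ry":{"type":"number"},"rz":{"type":"number"}}}},"newtons":{"type":"number"}},"required":["series"]}

```bash
ls; mkdir -p pics; cat > h.py <<'E'
import numpy as np, cv2
from station import r, vision
def save(n,name):
    f=vision.grab_frame(n); np.savez(name+'.npz',**{k:np.array(v) for k,v in f.items()})
    cv2.imwrite('pics/'+name+'.png',f['frame'][:,:,::-1]); return f
def load(name): return {k:v for k,v in np.load(name+'.npz').items()}
def crop(f,u0,v0,u1,v1,s,name):
    im=f['frame'][v0:v1,u0:u1,::-1]; cv2.imwrite('pics/'+name+'.png',cv2.resize(im,None,fx=s,fy=s,interpolation=cv2.INTER_CUBIC))
def ray(f,u,v):
    x=(u-f['cx'])/f['fx'];y=(v-f['cy'])/f['fy'];k=float(f['k1']);a,b=x,y
    for _ in range(20):
        q=1+k*(a*a+b*b);a,b=x/q,y/q
    V=np.array(f['view']);R=V[:3,:3];t=V[:3,3]
    return -R.T@t, R.T@np.array([a,b,1.]), (a,b)
def onz(f,u,v,z):
    o,d,_=ray(f,u,v); return o+d*(z-o[2])/d[2]
def dep(f,u,v):
    o,d,_=ray(f,u,v); return o+d*float(f['depth'][int(round(v)),int(round(u))])
def proj(f,p):
    V=np.array(f['view']);c=V[:3,:3]@np.array(p)+V[:3,3];a,b=c[0]/c[2],c[1]/c[2];q=1+float(f['k1'])*(a*a+b*b)
    return a*q*f['fx']+f['cx'],b*q*f['fy']+f['cy']
E
python3 - <<'E'
from h import *
for n in('side','top'):
    f=save(n,n+'0'); print(n,f['fx'],f['cx'],f['cy'],f['k1'],np.array(f['view']).round(3).tolist())
print(r.sense())
E
```

```text
pics
side 562.1145069221636 303.0969581721626 239.51805424817803 0.02158647714209851 [[-0.999, -0.044, -0.018, 621.501], [-0.016, 0.673, -0.739, 71.286], [0.044, -0.738, -0.673, 933.282], [0.0, 0.0, 0.0, 1.0]]
top 435.2381491971215 317.13485548041797 232.47890769006304 -0.07535040106257994 [[-0.019, -1.0, -0.004, 27.691], [-0.988, 0.019, -0.15, 629.28], [0.15, 0.002, -0.989, 859.819], [0.0, 0.0, 0.0, 1.0]]
{'time': 0.1, 'joint_pos': array([-1.29382681e+00,  1.16459239e-01,  1.44218136e+00,  1.87078597e-05,
        1.58397524e+00, -3.78300127e-02]), 'dq': array([ 5.84872109e-05,  5.98919861e-04, -1.96631607e-03,  9.99991029e-04,
        5.87931784e-04, -5.99343580e-04]), 'joint_efforts': array([ 2.58645079e-03, -7.22890878e+01, -6.23865867e+01,  7.83957378e-02,
        2.28350109e-02, -3.64738025e-05]), 'tool_pos': array([ 208.92340413, -641.65348419,  196.37531744]), 'eef_rot': array([-3.14153526e+00,  1.02174308e-03, -1.25599653e+00]), 'wrist_force': array([ 0.45513948, -0.04101359,  0.41883163]), 'ft_torque': array([-0.08456896,  0.01188111,  0.02135552]), 'width': 93.03198827173114}
```

View pics/side0.png

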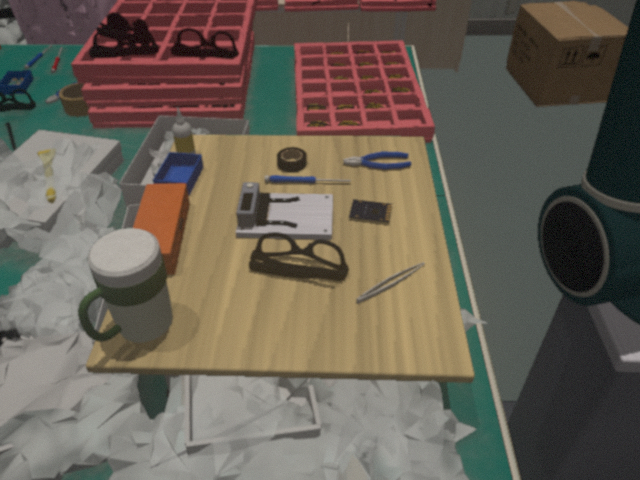

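View pics/top0.png

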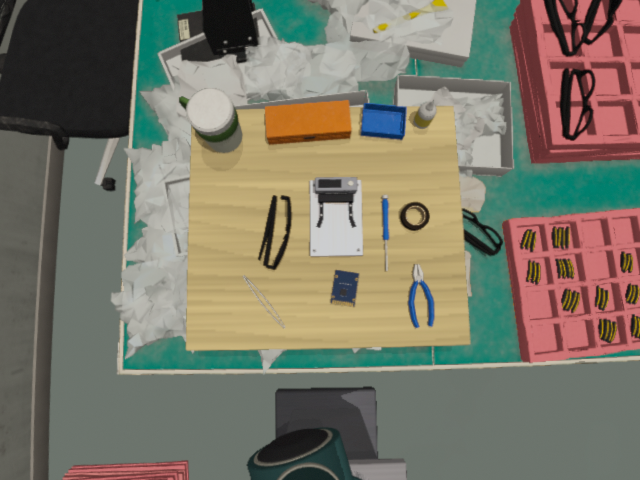

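The side view shows the cradle at about (285,215) and the board at about (370,211). The top view shows the cradle at (336,218) and the board at (345,288), with the spectacles, screwdriver, tweezers and cutters around them. I'll enlarge both.

```bash
python3 - <<'E'
from h import *
f=load('top0'); crop(f,290,165,400,315,4,'t0c'); crop(f,300,240,380,315,8,'t0b')
f=load('side0'); crop(f,230,170,410,260,4,'s0c')
E
```

```text
(no output)
```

View pics/t0c.png

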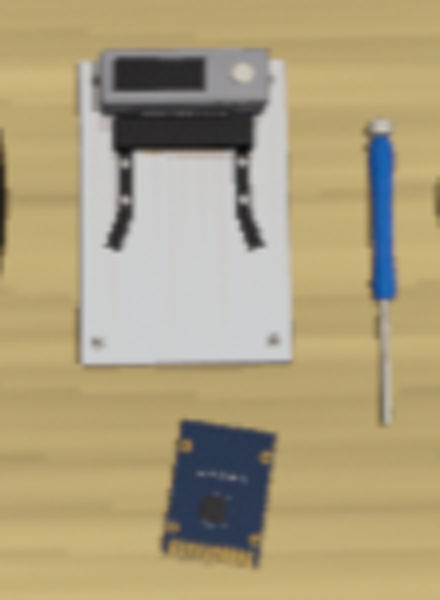

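View pics/t0b.png

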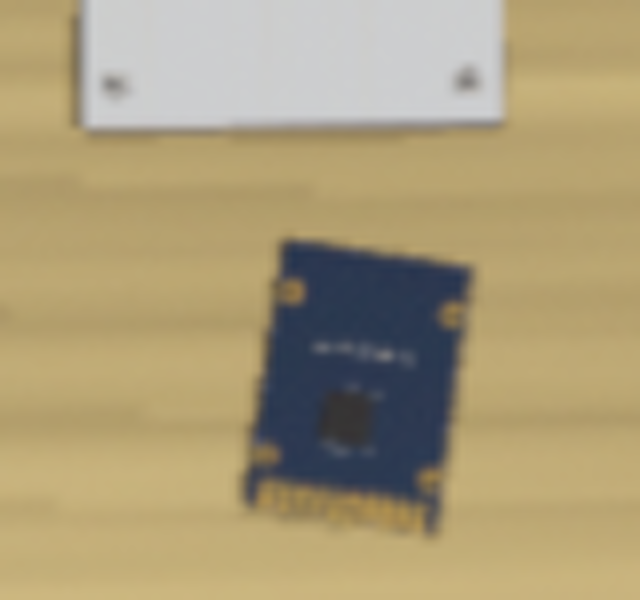

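View pics/s0c.png

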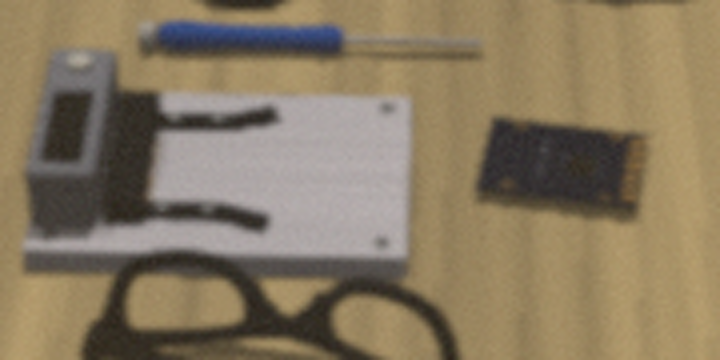

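```bash
python3 - <<'E'
from h import *
f=load('top0')
g=lambda x,y,s,u0,v0,z:onz(f,u0+(x+.5)/s-.5,v0+(y+.5)/s-.5,z)
B=[g(x,y,8,300,240,118) for x,y in((285,240),(471,268),(434,536),(246,503))]
print(np.round(B,1)); n=np.linalg.norm
print([round(n(B[i]-B[(i+1)%4]),1) for i in range(4)], np.mean(B,0))
d=(B[0]+B[1]-B[2]-B[3]); print('yaw',np.arctan2(d[1],d[0]))
e=B[0]-B[1];print(np.arctan2(-e[0],e[1]))
e=B[3]-B[2];print(np.arctan2(-e[0],e[1]))
C=[g(83,128,8,300,240,122),g(503,122,8,300,240,122)];print(np.round(C,1),n(C[0]-C[1]),np.mean(C,0))
e=C[0]-C[1];print('cyaw',np.arctan2(-e[0],e[1]))
for x,y in((108,247),(262,247),(127,150),(243,150)):print(g(x,y,4,290,165,125.5).round(1))
for x,y in((82,90),(288,90)):print(g(x,y,4,290,165,122).round(1))
s=load('side0')
g=lambda x,y,z:onz(s,230+(x+.5)/4-.5,170+(y+.5)/4-.5,z).round(1)
print('side cradle',g(411,97,122),g(407,259,122)); print('board',[g(x,y,118) for x,y in((478,197),(496,120),(645,135),(637,213))])
for u,v in((335,245),(320,240),(345,275),(340,310)):print(dep(f,u,v).round(1))
for u,v in((300,210),(370,212),(370,240)):print(dep(s,u,v).round(1))
E
```

```text
[[547.2 -17.4 118. ]
 [539.6 -61.3 118. ]
 [477.  -50.7 118. ]
 [485.6  -6.8 118. ]]
[np.float64(44.6), np.float64(63.5), np.float64(44.8), np.float64(62.5)] [512.35122377 -34.05751907 118.        ]
yaw -0.1699306265009307
-0.1694864783098675
-0.19256077979951014
[[574.4  30.  122. ]
 [573.8 -69.7 122. ]] 99.65707735449449 [574.099675  -19.8628426 122.       ]
cyaw -0.005329970403410649
[629.7  16.2 125.5]
[628.2 -57.2 125.5]
[676.8   6.2 125.5]
[675.7 -49.6 125.5]
[707.8  27.4 122. ]
[705.9 -72.7 122. ]
side cradle [574.7 -69.8 122. ] [575.7  30.5 122. ]
board [array([547.9, -11.3, 118. ]), array([539.8, -60.3, 118. ]), array([479.7, -51.8, 118. ]), array([486.2,  -3. , 118. ])]
[593.5 -18.  122.9]
[603.6  10.3 123. ]
[536.5 -35.8 117. ]
[470.9 -25.  109.4]
[626.2 -27.  121.8]
[514.4 -28.8 118.2]
[516.4  28.4 109.8]
```

arm_command(
  series=[
    {"grip": 1, "rz": -0.138},
    {"grip": 1, "rz": -0.138},
    {"grip": 1, "rz": -0.138},
    {"grip": 1, "rz": -0.138},
    {"grip": 1, "rz": -0.138},
    {"grip": 1, "rz": -0.138},
    {"grip": 1, "rz": -0.138},
    {"grip": 1, "rz": -0.138},
    {"grip": 1, "rz": -0.138},
  ],
  newtons=30,
)

```text
invalid input at $.series[0]: expected keys grip, dx, dy, dz, rx, ry, rz
```

arm_command(
  series=[
    {"dx": 0.02, "dy": -0.037},
    {"dx": 0.02, "dy": -0.037},
    {"dx": 0.02, "dy": -0.037},
    {"dx": 0.02, "dy": -0.037},
    {"dx": 0.02, "dy": -0.037},
    {"dx": 0.02, "dy": -0.037},
    {"dx": 0.02, "dy": -0.037},
    {"dx": 0.02, "dy": -0.037},
    {"dx": 0.02, "dy": -0.037},
    {"dx": 0.02, "dy": -0.037},
    {"dx": 0.02, "dy": -0.037},
    {"dx": 0.02, "dy": -0.037},
  ],
)

```text
invalid input at $.series[0]: expected keys grip, dx, dy, dz, rx, ry, rz
```

arm_command(
  series=[
    {"grip": 1, "dx": 0, "dy": 0, "dz": 0, "rx": 0, "ry": 0, "rz": -0.138},
    {"grip": 1, "dx": 0, "dy": 0, "dz": 0, "rx": 0, "ry": 0, "rz": -0.138},
    {"grip": 1, "dx": 0, "dy": 0, "dz": 0, "rx": 0, "ry": 0, "rz": -0.138},
    {"grip": 1, "dx": 0, "dy": 0, "dz": 0, "rx": 0, "ry": 0, "rz": -0.138},
    {"grip": 1, "dx": 0, "dy": 0, "dz": 0, "rx": 0, "ry": 0, "rz": -0.138},
    {"grip": 1, "dx": 0, "dy": 0, "dz": 0, "rx": 0, "ry": 0, "rz": -0.138},
    {"grip": 1, "dx": 0, "dy": 0, "dz": 0, "rx": 0, "ry": 0, "rz": -0.138},
    {"grip": 1, "dx": 0, "dy": 0, "dz": 0, "rx": 0, "ry": 0, "rz": -0.138},
    {"grip": 1, "dx": 0, "dy": 0, "dz": 0, "rx": 0, "ry": 0, "rz": -0.138},
  ],
  newtons=30,
)

```text
time: 1.0
tool_pos: [209.0, -641.7, 196.6]
eef_rot: [-3.141, 0.0, -0.008]
wrist_force: [-0.2, -0.1, 0.2]
width: 25.5
```

arm_command(
  series=[
    {"grip": 1, "dx": 0.02, "dy": -0.037, "dz": 0, "rx": 0, "ry": 0, "rz": 0},
    {"grip": 1, "dx": 0.02, "dy": -0.037, "dz": 0, "rx": 0, "ry": 0, "rz": 0},
    {"grip": 1, "dx": 0.02, "dy": -0.037, "dz": 0, "rx": 0, "ry": 0, "rz": 0},
    {"grip": 1, "dx": 0.02, "dy": -0.037, "dz": 0, "rx": 0, "ry": 0, "rz": 0},
    {"grip": 1, "dx": 0.02, "dy": -0.037, "dz": 0, "rx": 0, "ry": 0, "rz": 0},
    {"grip": 1, "dx": 0.02, "dy": -0.037, "dz": 0, "rx": 0, "ry": 0, "rz": 0},
    {"grip": 1, "dx": 0.02, "dy": -0.037, "dz": 0, "rx": 0, "ry": 0, "rz": 0},
    {"grip": 1, "dx": 0.02, "dy": -0.037, "dz": 0, "rx": 0, "ry": 0, "rz": 0},
    {"grip": 1, "dx": 0.02, "dy": -0.037, "dz": 0, "rx": 0, "ry": 0, "rz": 0},
    {"grip": 1, "dx": 0.02, "dy": -0.037, "dz": 0, "rx": 0, "ry": 0, "rz": 0},
    {"grip": 1, "dx": 0.02, "dy": -0.037, "dz": 0, "rx": 0, "ry": 0, "rz": 0},
    {"grip": 1, "dx": 0.02, "dy": -0.037, "dz": 0, "rx": 0, "ry": 0, "rz": 0},
  ],
)

```text
time: 2.2
tool_pos: [455.6, -199.5, 196.9]
eef_rot: [-3.142, 0.0, -0.014]
wrist_force: [0.5, -1.3, 0.7]
width: 0.2
```

arm_command(
  series=[
    {"grip": 1, "dx": 0.02, "dy": -0.037, "dz": 0, "rx": 0, "ry": 0, "rz": 0},
    {"grip": 1, "dx": 0.02, "dy": -0.037, "dz": 0, "rx": 0, "ry": 0, "rz": 0},
    {"grip": 1, "dx": 0.02, "dy": -0.037, "dz": 0.01, "rx": 0, "ry": 0, "rz": 0},
    {"grip": 1, "dx": 0, "dy": 0, "dz": 0.03, "rx": 0, "ry": 0, "rz": 0},
    {"grip": 1, "dx": 0, "dy": 0, "dz": 0.025, "rx": 0, "ry": 0, "rz": 0},
    {"grip": 1, "dx": 0, "dy": 0, "dz": 0.01, "rx": 0, "ry": 0, "rz": 0},
    {"grip": 1, "dx": 0, "dy": 0, "dz": 0.005, "rx": 0, "ry": 0, "rz": 0},
    {"grip": 1, "dx": 0, "dy": 0, "dz": 0, "rx": 0, "ry": 0, "rz": 0},
  ],
)

```text
time: 3.0
tool_pos: [516.7, -91.4, 117.3]
eef_rot: [-3.142, -0.0, -0.014]
wrist_force: [0.3, 0.1, -0.3]
width: 0.4
```

```bash
python3 - <<'E'
from h import *
f=save('top','top1'); crop(f,300,240,400,315,8,'t1')
f=save('side','side1'); crop(f,290,150,410,240,6,'s1')
E
```

```text
(no output)
```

View pics/t1.png

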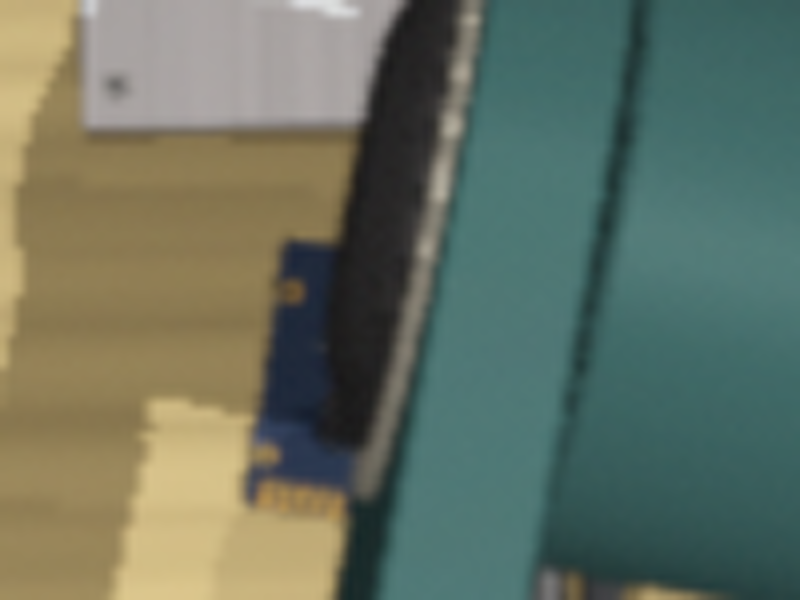

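View pics/s1.png

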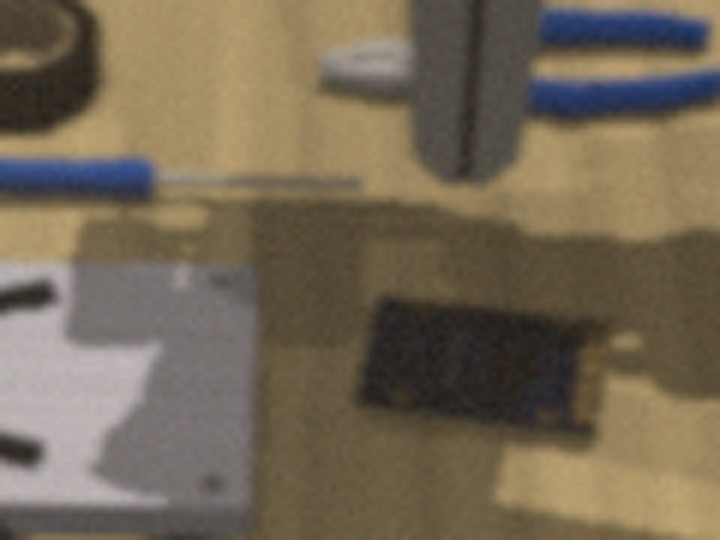

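The top view shows the arm hiding the board's right side; its left edge is at (265,370). In the side view the tip, at (470,180), is clear of the screwdriver and the cutters. I'll lower it and push left.

arm_command(
  series=[
    {"grip": 1, "dx": 0, "dy": 0, "dz": 0.004, "rx": 0, "ry": 0, "rz": 0},
    {"grip": 1, "dx": 0, "dy": -0.008, "dz": 0.001, "rx": 0, "ry": 0, "rz": 0},
    {"grip": 1, "dx": 0, "dy": -0.008, "dz": 0, "rx": 0, "ry": 0, "rz": 0},
    {"grip": 1, "dx": 0, "dy": -0.005, "dz": 0, "rx": 0, "ry": 0, "rz": 0},
    {"grip": 1, "dx": 0, "dy": -0.004, "dz": 0, "rx": 0, "ry": 0, "rz": 0},
    {"grip": 1, "dx": 0, "dy": -0.004, "dz": 0, "rx": 0, "ry": 0, "rz": 0},
    {"grip": 1, "dx": 0, "dy": -0.004, "dz": 0, "rx": 0, "ry": 0, "rz": 0},
    {"grip": 1, "dx": 0, "dy": -0.004, "dz": 0, "rx": 0, "ry": 0, "rz": 0},
    {"grip": 1, "dx": 0, "dy": -0.003, "dz": 0, "rx": 0, "ry": 0, "rz": 0},
    {"grip": 1, "dx": 0, "dy": 0, "dz": 0, "rx": 0, "ry": 0, "rz": 0},
  ],
)

```text
time: 4.1
tool_pos: [517.3, -50.8, 112.0]
eef_rot: [-3.142, 0.0, -0.014]
wrist_force: [0.0, -0.2, -0.4]
width: 0.8
```

```bash
python3 - <<'E'
from h import *
f=save('side','side2'); crop(f,290,150,410,240,6,'s2')
E
```

```text
(no output)
```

View pics/s2.png

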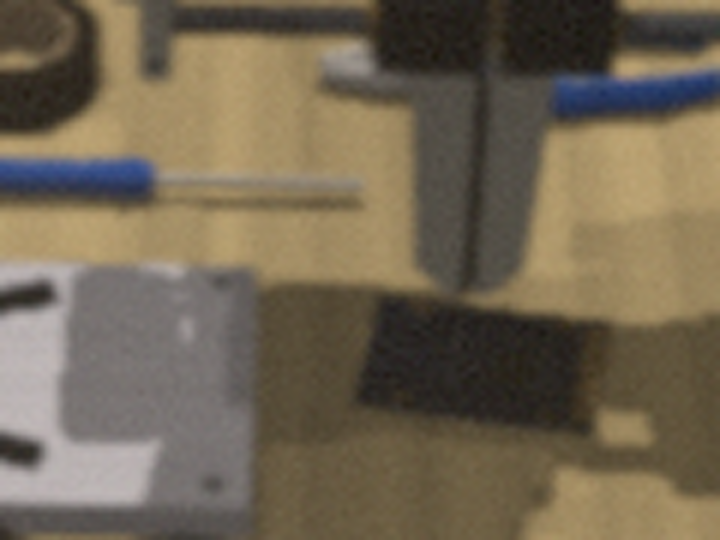

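```bash
python3 - <<'E'
from h import *
f=load('side2')
for p in((517,-50.8,112),(517,-43.3,112),(517,-58.3,112),(517,-58,118),(539.7,-60.8,118),(517,-91,112)):
    u,v=proj(f,p); print(p,((u+.5-290)*6-.5,(v+.5-150)*6-.5))
g=lambda x,y,z:onz(f,290+(x+.5)/6-.5,150+(y+.5)/6-.5,z).round(1)
for x,y in((380,297),(605,322),(590,435),(358,402)):print(g(x,y,118))
print(g(465,292,112))
print(r.sense())
E
```

```text
(517, -50.8, 112) (np.float64(468.0277733590583), np.float64(340.4011737839229))
(517, -43.3, 112) (np.float64(469.1510123881337), np.float64(357.86169237666496))
(517, -58.3, 112) (np.float64(466.91840840495047), np.float64(323.14924437141815))
(517, -58, 118) (np.float64(468.27262341742585), np.float64(306.6133357771321))
(539.7, -60.8, 118) (np.float64(384.4883652907781), np.float64(299.1526446189581))
(517, -91, 112) (np.float64(462.23741071988127), np.float64(250.27656958530713))
[540.9 -61.7 118. ]
[480.4 -52.1 118. ]
[487.6  -4.9 118. ]
[547.6 -16.9 118. ]
[517.  -72.1 112. ]
{'time': 4.15, 'joint_pos': array([-1.47275182e-01, -1.91411272e-01,  1.87865315e+00, -2.65005456e-05,
        1.45438065e+00, -1.33541828e-01]), 'dq': array([-0.00576088,  0.00019679, -0.00185628, -0.00156145,  0.00104211,
       -0.00176984]), 'joint_efforts': array([ 4.17036647e-01, -4.47177565e+01, -6.07629418e+01,  1.07491775e-01,
        3.18469154e-02,  7.66045111e-02]), 'tool_pos': array([517.2972818 , -50.97024119, 112.03057538]), 'eef_rot': array([ 3.14157055e+00,  3.31169997e-05, -1.37302751e-02]), 'wrist_force': array([-0.10564649,  0.29880889, -0.31512496]), 'ft_torque': array([-0.03563849, -0.06187288, -0.01672323]), 'width': 0.6154032618213308}
```

```bash
python3 - <<'E'
from h import *
f=load('side2'); D=f['depth']
for y in range(60,330,15):
    u=290+(455+.5)/6-.5; v=150+(y+.5)/6-.5
    print(y, D[int(round(v)),int(round(u))].round(1), dep(f,u,v).round(1))
E
```

```text
60 816.9 [528.3 -17.  226.3]
75 821.7 [527.9 -18.5 220.9]
90 855.5 [525.7 -44.2 198.7]
105 858.9 [525.4 -44.5 193.9]
120 859.6 [525.3 -42.5 190.6]
135 863.2 [525.  -42.8 185.8]
150 866.1 [524.8 -42.7 181.2]
165 869.6 [524.5 -42.9 176.3]
180 871.3 [524.3 -41.7 172.4]
195 0.0 [580.5 668.1 692.2]
210 883.0 [523.4 -46.  159.6]
225 884.0 [523.3 -44.1 156.1]
240 885.1 [523.2 -42.3 152.6]
255 888.1 [522.9 -42.1 147.8]
270 893.7 [522.5 -43.9 141.4]
285 897.3 [522.2 -44.1 136.3]
300 936.3 [519.6 -72.2 109. ]
315 917.4 [520.7 -54.6 117.7]
```

The depth readings put the finger's front face at y = −43, as expected. But the visible tip ends at z ≈ 134 while the TCP reads 112, so the real tip is about 22 mm higher than reported. The finger passed over the board without touching it. I'll back off, go down and find the worktop by touch.

arm_command(
  series=[
    {"grip": 1, "dx": 0, "dy": 0.02, "dz": 0, "rx": 0, "ry": 0, "rz": 0},
    {"grip": 1, "dx": 0, "dy": 0.018, "dz": 0, "rx": 0, "ry": 0, "rz": 0},
    {"grip": 1, "dx": 0, "dy": 0, "dz": 0.01, "rx": 0, "ry": 0, "rz": 0},
    {"grip": 1, "dx": 0, "dy": 0, "dz": 0.006, "rx": 0, "ry": 0, "rz": 0},
    {"grip": 1, "dx": 0, "dy": 0, "dz": 0.002, "rx": 0, "ry": 0, "rz": 0},
    {"grip": 1, "dx": 0, "dy": 0, "dz": 0, "rx": 0, "ry": 0, "rz": 0},
  ],
)

```text
time: 4.75
tool_pos: [516.5, -88.5, 93.5]
eef_rot: [-3.141, 0.001, -0.013]
wrist_force: [0.5, -0.8, -0.2]
width: 0.8
```

```bash
python3 - <<'E'
from h import *
f=save('side','side3'); crop(f,290,150,410,240,6,'s3')
D=f['depth']
for y in range(130,260,8):
    u=290+(455+.5)/6-.5; v=150+(y+.5)/6-.5
    print(y, dep(f,u,v).round(1))
print(r.sense()['tool_pos'])
E
```

```text
130 [522.1 -81.8 159.7]
138 [522.2 -79.  159. ]
146 [521.9 -80.2 155.5]
154 [521.7 -80.4 152.7]
162 [521.7 -79.6 150.7]
170 [521.2 -82.9 145.6]
178 [521.4 -79.6 145.3]
186 [521.1 -80.9 141.7]
194 [521.  -80.  139.6]
202 [520.8 -80.3 136.7]
210 [520.7 -80.  134.2]
218 [520.3 -83.2 129.1]
226 [520.4 -80.4 128.5]
234 [520.2 -80.  126. ]
242 [520.2 -78.3 124.5]
250 [519.7 -82.6 118.5]
258 [519.6 -81.6 116.5]
[516.71464926 -88.58978496  93.89563701]
```

View pics/s3.png

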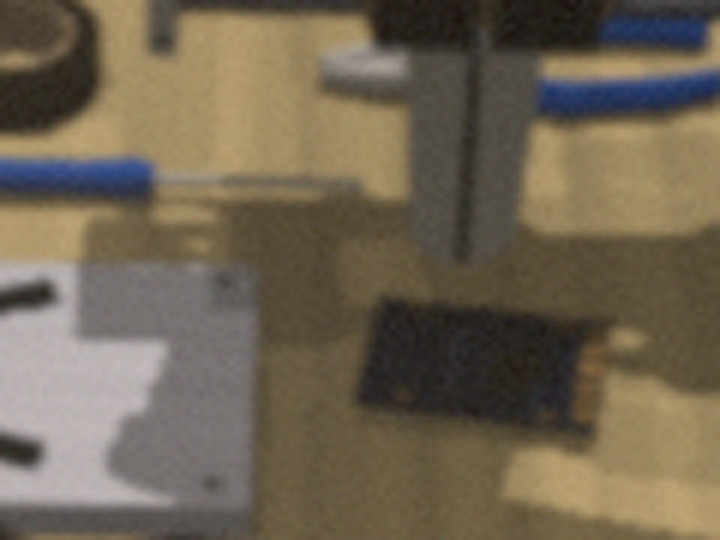

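The tip is at row 262, z ≈ 115, with the TCP at 93.7. That confirms the 22 mm offset, and it is clear of the board. I'll step down to touch the worktop.

arm_command(
  series=[
    {"grip": 1, "dx": 0, "dy": 0, "dz": 0.002, "rx": 0, "ry": 0, "rz": 0},
    {"grip": 1, "dx": 0, "dy": 0, "dz": 0.0005, "rx": 0, "ry": 0, "rz": 0},
    {"grip": 1, "dx": 0, "dy": 0, "dz": 0, "rx": 0, "ry": 0, "rz": 0},
  ],
)

```text
time: 5.1
tool_pos: [516.8, -89.0, 91.6]
eef_rot: [3.142, -0.0, -0.014]
wrist_force: [-0.2, -0.3, 0.5]
width: 0.5
```

arm_command(
  series=[
    {"grip": 1, "dx": 0, "dy": 0, "dz": 0.001, "rx": 0, "ry": 0, "rz": 0},
    {"grip": 1, "dx": 0, "dy": 0, "dz": 0, "rx": 0, "ry": 0, "rz": 0},
  ],
)

```text
time: 5.3
tool_pos: [516.7, -89.1, 90.5]
eef_rot: [-3.142, 0.0, -0.014]
wrist_force: [0.3, 0.1, -0.1]
width: 0.1
```

arm_command(
  series=[
    {"grip": 1, "dx": 0, "dy": 0, "dz": 0.001, "rx": 0, "ry": 0, "rz": 0},
    {"grip": 1, "dx": 0, "dy": 0, "dz": 0, "rx": 0, "ry": 0, "rz": 0},
  ],
)

```text
time: 5.5
tool_pos: [516.7, -89.1, 89.4]
eef_rot: [-3.142, 0.0, -0.014]
wrist_force: [-0.1, -0.4, -0.3]
width: 0.6
```

arm_command(
  series=[
    {"grip": 1, "dx": 0, "dy": 0, "dz": 0.001, "rx": 0, "ry": 0, "rz": 0},
    {"grip": 1, "dx": 0, "dy": 0, "dz": 0, "rx": 0, "ry": 0, "rz": 0},
  ],
)

```text
time: 5.7
tool_pos: [516.8, -89.1, 88.7]
eef_rot: [3.142, -0.0, -0.014]
wrist_force: [-0.7, -0.0, 1.8]
width: 0.4
```

arm_command(
  series=[
    {"grip": 1, "dx": 0, "dy": 0, "dz": 0.001, "rx": 0, "ry": 0, "rz": 0},
    {"grip": 1, "dx": 0, "dy": 0, "dz": 0, "rx": 0, "ry": 0, "rz": 0},
  ],
)

```text
time: 5.9
tool_pos: [516.8, -89.1, 88.6]
eef_rot: [3.141, -0.0, -0.014]
wrist_force: [-5.7, 0.6, 11.8]
width: 0.3
```

Contact at TCP z ≈ 88.7 sets the offset at 21.3 mm, with a stiffness of about 10 N/mm. I'll raise the tip to 2.5 mm above the worktop and push left.

arm_command(
  series=[
    {"grip": 1, "dx": 0, "dy": 0, "dz": -0.0035, "rx": 0, "ry": 0, "rz": 0},
    {"grip": 1, "dx": 0, "dy": -0.01, "dz": 0, "rx": 0, "ry": 0, "rz": 0},
    {"grip": 1, "dx": 0, "dy": -0.006, "dz": 0, "rx": 0, "ry": 0, "rz": 0},
    {"grip": 1, "dx": 0, "dy": -0.004, "dz": 0, "rx": 0, "ry": 0, "rz": 0},
    {"grip": 1, "dx": 0, "dy": -0.004, "dz": 0, "rx": 0, "ry": 0, "rz": 0},
    {"grip": 1, "dx": 0, "dy": -0.004, "dz": 0, "rx": 0, "ry": 0, "rz": 0},
    {"grip": 1, "dx": 0, "dy": -0.004, "dz": 0, "rx": 0, "ry": 0, "rz": 0},
    {"grip": 1, "dx": 0, "dy": -0.003, "dz": 0, "rx": 0, "ry": 0, "rz": 0},
    {"grip": 1, "dx": 0, "dy": -0.002, "dz": 0, "rx": 0, "ry": 0, "rz": 0},
    {"grip": 1, "dx": 0, "dy": 0, "dz": 0, "rx": 0, "ry": 0, "rz": 0},
  ],
)

```text
time: 6.9
tool_pos: [517.3, -51.9, 91.0]
eef_rot: [-3.142, 0.0, -0.014]
wrist_force: [-0.3, -0.7, 0.3]
width: 0.2
```

```bash
python3 - <<'E'
from h import *
f=save('side','side4'); crop(f,290,150,410,240,6,'s4')
E
```

```text
(no output)
```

View pics/s4.png

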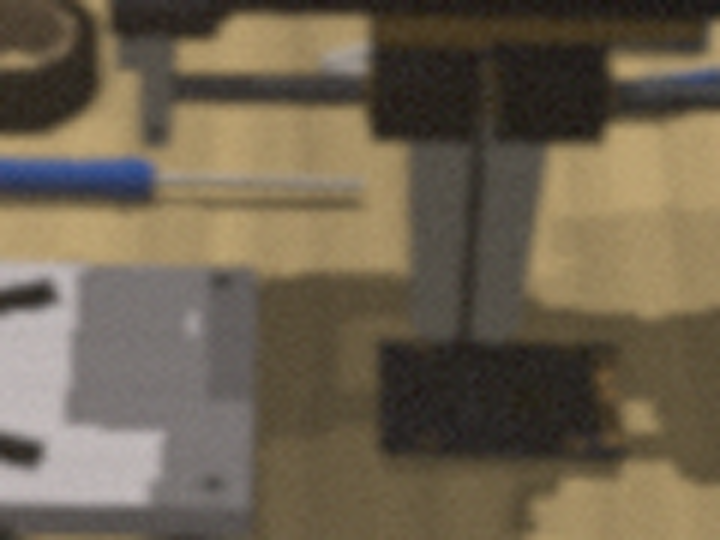

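The board now lies square, with its corners at about (381,345), (610,347), (620,457) and (383,452).

```bash
python3 - <<'E'
from h import *
f=load('side4')
g=lambda x,y,z:onz(f,290+(x+.5)/6-.5,150+(y+.5)/6-.5,z).round(1)
for x,y in((381,345),(610,347),(620,457),(383,452)):print(g(x,y,118))
for x,y in((255,265),(255,505)):print('c',g(x,y,122))
E
```

```text
[541.1 -40.9 118. ]
[479.8 -41.4 118. ]
[480.4   3.7 118. ]
[541.5   3.1 118. ]
c [575.2 -70.1 122. ]
c [574.6  29.1 122. ]
```

arm_command(
  series=[
    {"grip": 1, "dx": 0, "dy": 0.012, "dz": 0, "rx": 0, "ry": 0, "rz": 0},
    {"grip": 1, "dx": 0, "dy": 0, "dz": -0.03, "rx": 0, "ry": 0, "rz": 0},
    {"grip": 1, "dx": -0.028, "dy": -0.022, "dz": -0.005, "rx": 0, "ry": 0, "rz": 0},
    {"grip": 1, "dx": -0.028, "dy": -0.023, "dz": 0, "rx": 0, "ry": 0, "rz": 0},
    {"grip": 1, "dx": 0, "dy": 0, "dz": 0, "rx": 0, "ry": 0, "rz": 0.143},
    {"grip": 1, "dx": 0, "dy": 0, "dz": 0, "rx": 0, "ry": 0, "rz": 0.143},
    {"grip": 1, "dx": 0, "dy": 0, "dz": 0, "rx": 0, "ry": 0, "rz": 0.143},
    {"grip": 1, "dx": 0, "dy": 0, "dz": 0, "rx": 0, "ry": 0, "rz": 0.143},
    {"grip": 1, "dx": 0, "dy": 0, "dz": 0, "rx": 0, "ry": 0, "rz": 0.143},
    {"grip": 1, "dx": 0, "dy": 0, "dz": 0, "rx": 0, "ry": 0, "rz": 0.143},
    {"grip": 1, "dx": 0, "dy": 0, "dz": 0, "rx": 0, "ry": 0, "rz": 0.143},
    {"grip": 1, "dx": 0, "dy": 0, "dz": 0, "rx": 0, "ry": 0, "rz": 0.143},
  ],
)

```text
time: 8.15
tool_pos: [461.8, -19.1, 126.1]
eef_rot: [3.142, -0.0, -1.164]
wrist_force: [-0.2, 0.0, -0.2]
width: 0.2
```

arm_command(
  series=[
    {"grip": 1, "dx": 0, "dy": 0, "dz": 0, "rx": 0, "ry": 0, "rz": 0.143},
    {"grip": 1, "dx": 0, "dy": 0, "dz": 0, "rx": 0, "ry": 0, "rz": 0.143},
    {"grip": 1, "dx": 0, "dy": 0, "dz": 0, "rx": 0, "ry": 0, "rz": 0.141},
    {"grip": 1, "dx": 0, "dy": 0, "dz": 0, "rx": 0, "ry": 0, "rz": 0},
  ],
)

```text
time: 8.55
tool_pos: [461.8, -19.0, 126.1]
eef_rot: [-3.141, -0.0, -1.588]
wrist_force: [-0.4, -0.1, 0.4]
width: 0.8
```

arm_command(
  series=[
    {"grip": 1, "dx": 0, "dy": 0, "dz": 0.02, "rx": 0, "ry": 0, "rz": 0},
    {"grip": 1, "dx": 0, "dy": 0, "dz": 0.013, "rx": 0, "ry": 0, "rz": 0},
    {"grip": 1, "dx": 0, "dy": 0, "dz": 0.002, "rx": 0, "ry": 0, "rz": 0},
    {"grip": 1, "dx": 0, "dy": -0.005, "dz": 0, "rx": 0, "ry": 0, "rz": 0},
    {"grip": 1, "dx": 0, "dy": -0.005, "dz": 0, "rx": 0, "ry": 0, "rz": 0},
    {"grip": 1, "dx": 0, "dy": -0.005, "dz": 0, "rx": 0, "ry": 0, "rz": 0},
    {"grip": 1, "dx": 0, "dy": -0.005, "dz": 0, "rx": 0, "ry": 0, "rz": 0},
    {"grip": 1, "dx": 0, "dy": -0.005, "dz": 0, "rx": 0, "ry": 0, "rz": 0},
    {"grip": 1, "dx": 0, "dy": -0.005, "dz": 0, "rx": 0, "ry": 0, "rz": 0},
    {"grip": 1, "dx": 0, "dy": -0.005, "dz": 0, "rx": 0, "ry": 0, "rz": 0},
    {"grip": 1, "dx": 0, "dy": -0.004, "dz": 0, "rx": 0, "ry": 0, "rz": 0},
    {"grip": 1, "dx": 0, "dy": 0, "dz": 0, "rx": 0, "ry": 0, "rz": 0},
  ],
)

```text
time: 9.75
tool_pos: [500.7, -18.9, 90.9]
eef_rot: [3.14, -0.0, -1.585]
wrist_force: [-3.8, -1.1, 3.2]
width: 0.4
```

```bash
python3 - <<'E'
from h import *
f=save('side','side5'); crop(f,270,150,390,240,6,'s5')
E
```

```text
(no output)
```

View pics/s5.png

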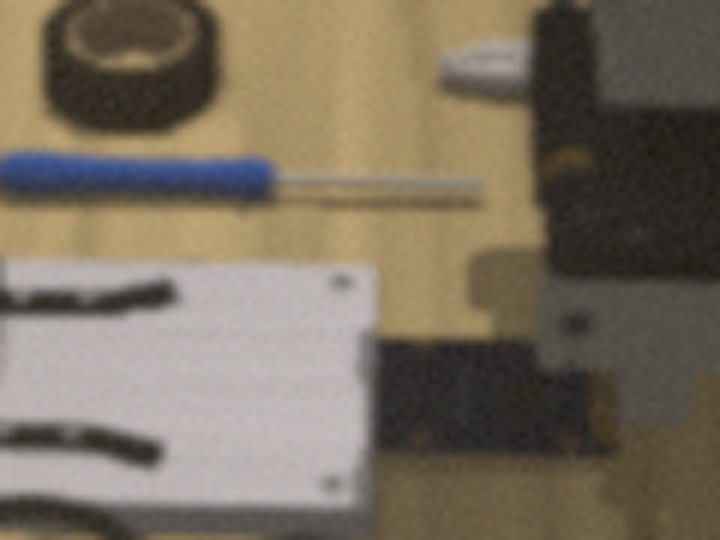

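The board's plain edge sits flat on the cradle's front face: its left end is along x ≈ 378, rows 342–452, about 4 N. I'll add a little force and start the arc.

arm_command(
  series=[
    {"grip": 1, "dx": 0, "dy": -0.0005, "dz": 0.001, "rx": 0, "ry": 0, "rz": 0},
    {"grip": 1, "dx": 0, "dy": -0.0003, "dz": 0, "rx": 0, "ry": 0, "rz": 0},
    {"grip": 1, "dx": 0, "dy": 0, "dz": 0, "rx": 0, "ry": 0, "rz": 0},
  ],
)

```text
time: 10.1
tool_pos: [500.8, -18.9, 90.1]
eef_rot: [3.14, -0.0, -1.585]
wrist_force: [-10.0, -0.7, 6.4]
width: 0.4
```

arm_command(
  series=[
    {"grip": 1, "dx": 0, "dy": -0.0001, "dz": -0.0032, "rx": 0, "ry": 0, "rz": 0},
    {"grip": 1, "dx": 0, "dy": -0.0002, "dz": -0.0032, "rx": 0, "ry": 0, "rz": 0},
    {"grip": 1, "dx": 0, "dy": -0.0004, "dz": -0.0032, "rx": 0, "ry": 0, "rz": 0},
  ],
)

```text
time: 10.4
tool_pos: [501.4, -18.9, 99.2]
eef_rot: [3.139, -0.0, -1.585]
wrist_force: [-7.9, -0.0, 1.8]
width: 0.4
```

```bash
python3 - <<'E'
from h import *
f=save('side','side6'); crop(f,270,150,390,240,6,'s6')
E
```

```text
(no output)
```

View pics/s6.png

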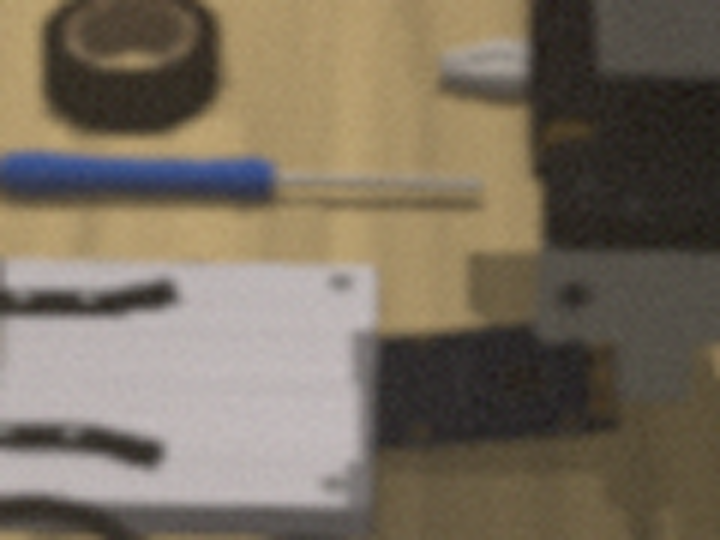

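It is lifting: the contact edge on the right is up about 9 mm and the plain edge holds at the wall. I'll continue.

arm_command(
  series=[
    {"grip": 1, "dx": 0, "dy": -0.0007, "dz": -0.0038, "rx": 0, "ry": 0, "rz": 0},
    {"grip": 1, "dx": 0, "dy": -0.001, "dz": -0.0037, "rx": 0, "ry": 0, "rz": 0},
    {"grip": 1, "dx": 0, "dy": -0.0012, "dz": -0.0037, "rx": 0, "ry": 0, "rz": 0},
  ],
)

```text
time: 10.75
tool_pos: [504.1, -18.9, 110.6]
eef_rot: [3.139, 0.0, -1.585]
wrist_force: [-10.9, -0.2, 3.3]
width: 0.5
```

arm_command(
  series=[
    {"grip": 1, "dx": 0, "dy": -0.0015, "dz": -0.0042, "rx": 0, "ry": 0, "rz": 0},
    {"grip": 1, "dx": 0, "dy": -0.0018, "dz": -0.0041, "rx": 0, "ry": 0, "rz": 0},
    {"grip": 1, "dx": 0, "dy": -0.0021, "dz": -0.0039, "rx": 0, "ry": 0, "rz": 0},
  ],
)

```text
time: 11.05
tool_pos: [509.8, -19.0, 123.2]
eef_rot: [3.14, -0.0, -1.585]
wrist_force: [-10.0, 0.0, 5.7]
width: 0.5
```

```bash
python3 - <<'E'
from h import *
f=save('side','side7'); crop(f,270,150,390,240,6,'s7')
E
```

```text
(no output)
```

View pics/s7.png

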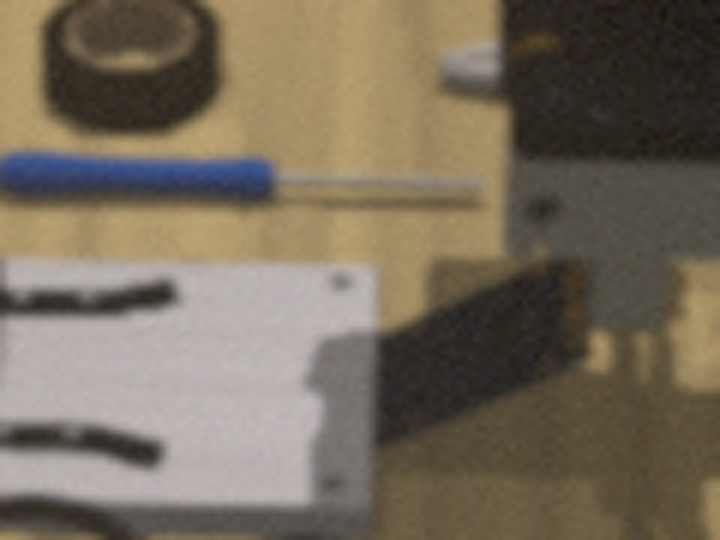

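The board is at about 31° and still on the arc, with the pivot holding at (380,440).

arm_command(
  series=[
    {"grip": 1, "dx": 0, "dy": -0.0025, "dz": -0.0038, "rx": 0, "ry": 0, "rz": 0},
    {"grip": 1, "dx": 0, "dy": -0.0027, "dz": -0.0036, "rx": 0, "ry": 0, "rz": 0},
    {"grip": 1, "dx": 0, "dy": -0.003, "dz": -0.0034, "rx": 0, "ry": 0, "rz": 0},
  ],
)

```text
time: 11.4
tool_pos: [519.0, -19.1, 134.1]
eef_rot: [-3.141, -0.0, -1.585]
wrist_force: [-1.0, 0.3, 0.2]
width: 0.7
```

```bash
python3 - <<'E'
from h import *
f=save('side','side8'); crop(f,270,150,390,240,6,'s8')
E
```

```text
(no output)
```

View pics/s8.png

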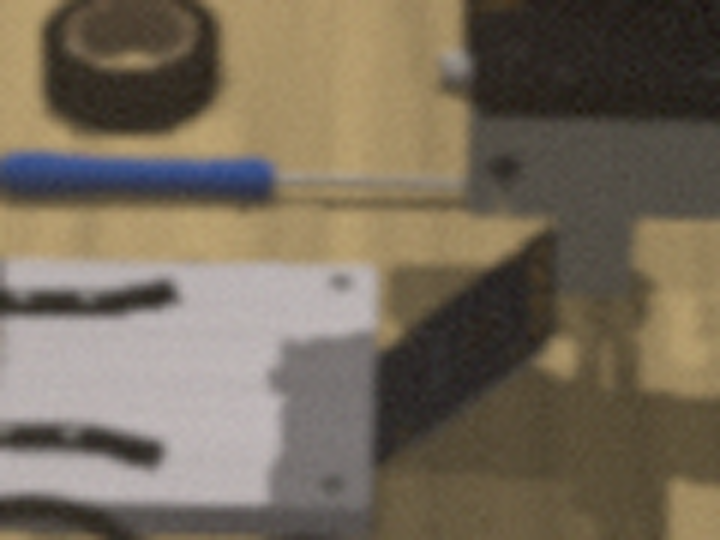

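The plain edge has slipped down to the worktop corner, now at (380,460), and the board stands at about 45°. I'll push straight forward so it re-seats and slides up the finger.

arm_command(
  series=[
    {"grip": 1, "dx": 0, "dy": -0.001, "dz": 0.0005, "rx": 0, "ry": 0, "rz": 0},
    {"grip": 1, "dx": 0, "dy": -0.0005, "dz": 0.0005, "rx": 0, "ry": 0, "rz": 0},
  ],
)

```text
time: 11.65
tool_pos: [520.3, -19.1, 132.6]
eef_rot: [3.141, 0.0, -1.585]
wrist_force: [-1.5, 0.2, 0.8]
width: 0.6
```

arm_command(
  series=[
    {"grip": 1, "dx": 0, "dy": -0.0015, "dz": 0, "rx": 0, "ry": 0, "rz": 0},
    {"grip": 1, "dx": 0, "dy": -0.0015, "dz": 0, "rx": 0, "ry": 0, "rz": 0},
  ],
)

```text
time: 11.85
tool_pos: [523.3, -19.2, 132.6]
eef_rot: [3.141, 0.0, -1.585]
wrist_force: [-0.0, 0.4, 0.2]
width: 0.3
```

```bash
python3 - <<'E'
from h import *
f=save('side','side9'); crop(f,270,150,390,240,6,'s9')
E
```

```text
(no output)
```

View pics/s9.png

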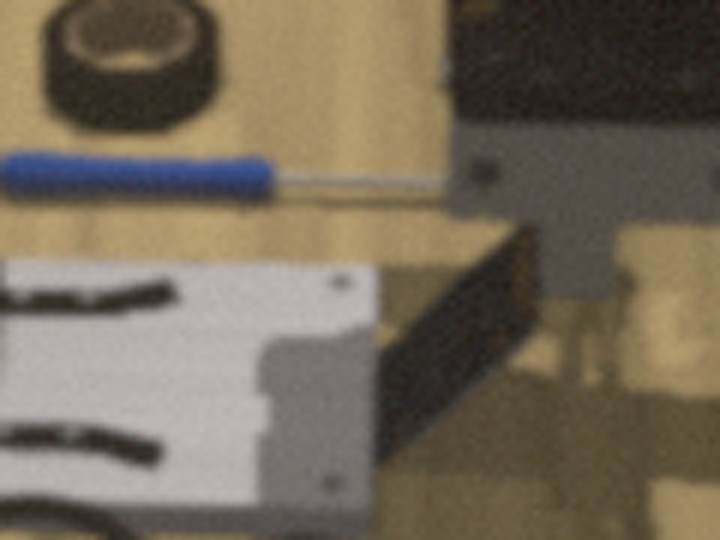

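The board rises as the finger moves forward, with little force. I'll follow the arc about the lower pivot.

arm_command(
  series=[
    {"grip": 1, "dx": 0, "dy": -0.003, "dz": -0.0022, "rx": 0, "ry": 0, "rz": 0},
    {"grip": 1, "dx": 0, "dy": -0.0035, "dz": -0.0022, "rx": 0, "ry": 0, "rz": 0},
    {"grip": 1, "dx": 0, "dy": -0.004, "dz": -0.002, "rx": 0, "ry": 0, "rz": 0},
    {"grip": 1, "dx": 0, "dy": 0, "dz": 0, "rx": 0, "ry": 0, "rz": 0},
  ],
)

```text
time: 12.3
tool_pos: [534.3, -19.4, 139.6]
eef_rot: [-3.141, -0.0, -1.585]
wrist_force: [-0.9, 0.3, 0.1]
width: 0.2
```

```bash
python3 - <<'E'
from h import *
f=save('side','side10'); crop(f,270,150,390,240,6,'s10')
E
```

```text
(no output)
```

View pics/s10.png

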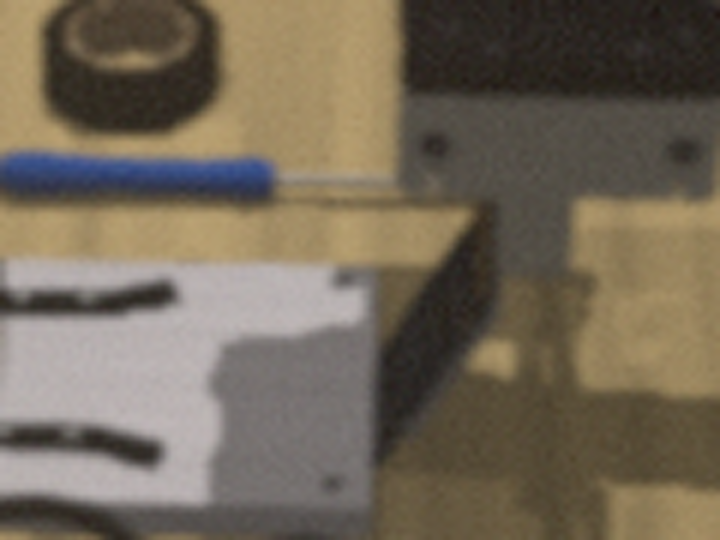

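arm_command(
  series=[
    {"grip": 1, "dx": 0, "dy": -0.004, "dz": -0.0019, "rx": 0, "ry": 0, "rz": 0},
    {"grip": 1, "dx": 0, "dy": -0.0045, "dz": -0.0017, "rx": 0, "ry": 0, "rz": 0},
    {"grip": 1, "dx": 0, "dy": -0.005, "dz": -0.0013, "rx": 0, "ry": 0, "rz": 0},
    {"grip": 1, "dx": 0, "dy": -0.005, "dz": -0.0009, "rx": 0, "ry": 0, "rz": 0},
    {"grip": 1, "dx": 0, "dy": -0.005, "dz": -0.0005, "rx": 0, "ry": 0, "rz": 0},
    {"grip": 1, "dx": 0, "dy": 0, "dz": 0, "rx": 0, "ry": 0, "rz": 0},
  ],
)

```text
time: 12.95
tool_pos: [557.8, -19.6, 145.5]
eef_rot: [3.141, 0.0, -1.585]
wrist_force: [-0.6, 1.1, 0.7]
width: 0.7
```

```bash
python3 - <<'E'
from h import *
f=save('side','side11'); crop(f,250,150,370,240,6,'s11')
E
```

```text
(no output)
```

View pics/s11.png

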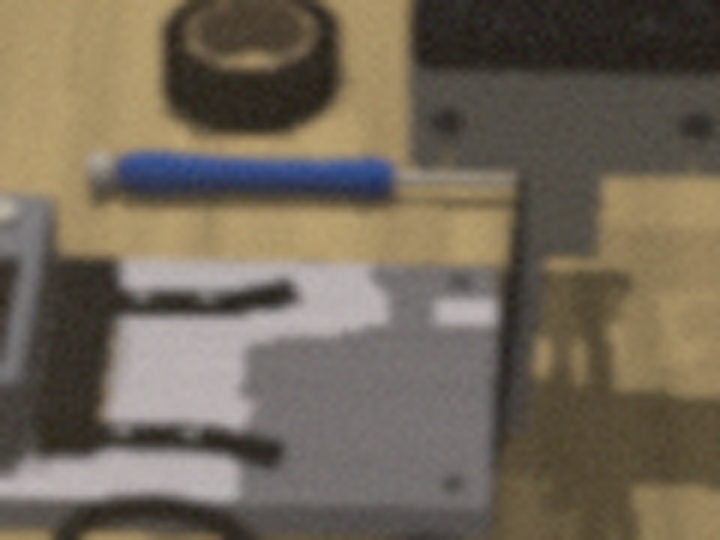

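The board is nearly vertical against the front edge, with its top at (520,175) and its foot at (515,430). I'll push it on over the edge.

arm_command(
  series=[
    {"grip": 1, "dx": 0, "dy": -0.004, "dz": -0.0005, "rx": 0, "ry": 0, "rz": 0},
    {"grip": 1, "dx": 0, "dy": -0.003, "dz": 0, "rx": 0, "ry": 0, "rz": 0},
    {"grip": 1, "dx": 0, "dy": -0.003, "dz": 0, "rx": 0, "ry": 0, "rz": 0},
    {"grip": 1, "dx": 0, "dy": -0.003, "dz": 0, "rx": 0, "ry": 0, "rz": 0},
    {"grip": 1, "dx": 0, "dy": -0.002, "dz": 0, "rx": 0, "ry": 0, "rz": 0},
  ],
)

```text
time: 13.5
tool_pos: [572.5, -19.9, 146.0]
eef_rot: [3.142, 0.0, -1.585]
wrist_force: [0.7, 0.0, -0.6]
width: 0.0
```

```bash
python3 - <<'E'
from h import *
f=save('side','side12'); crop(f,250,150,370,240,6,'s12')
E
```

```text
(no output)
```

View pics/s12.png

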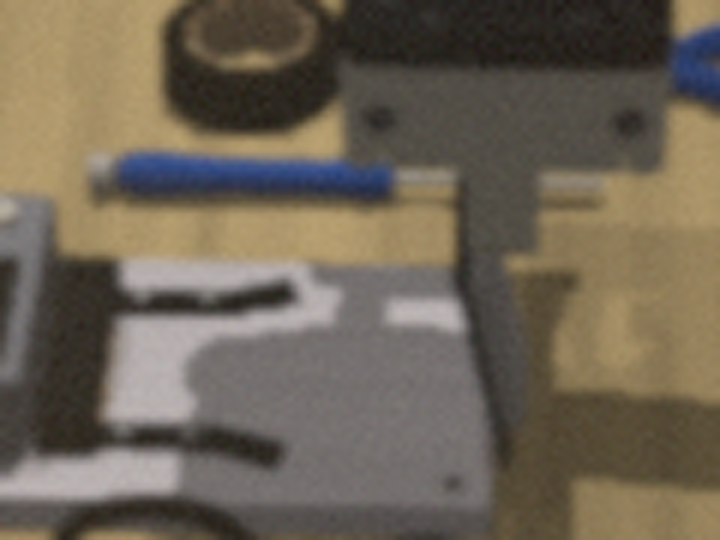

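It is about 10° past vertical, with the can visible at (510,360). I'll keep going.

arm_command(
  series=[
    {"grip": 1, "dx": 0, "dy": -0.003, "dz": 0, "rx": 0, "ry": 0, "rz": 0},
    {"grip": 1, "dx": 0, "dy": -0.003, "dz": 0.0005, "rx": 0, "ry": 0, "rz": 0},
    {"grip": 1, "dx": 0, "dy": -0.003, "dz": 0.001, "rx": 0, "ry": 0, "rz": 0},
    {"grip": 1, "dx": 0, "dy": 0, "dz": 0, "rx": 0, "ry": 0, "rz": 0},
  ],
)

```text
time: 13.95
tool_pos: [581.5, -20.0, 144.3]
eef_rot: [3.141, 0.0, -1.585]
wrist_force: [-0.0, -0.2, -0.0]
width: 0.3
```

```bash
python3 - <<'E'
from h import *
f=save('side','side13'); crop(f,250,150,370,240,6,'s13')
E
```

```text
(no output)
```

View pics/s13.png

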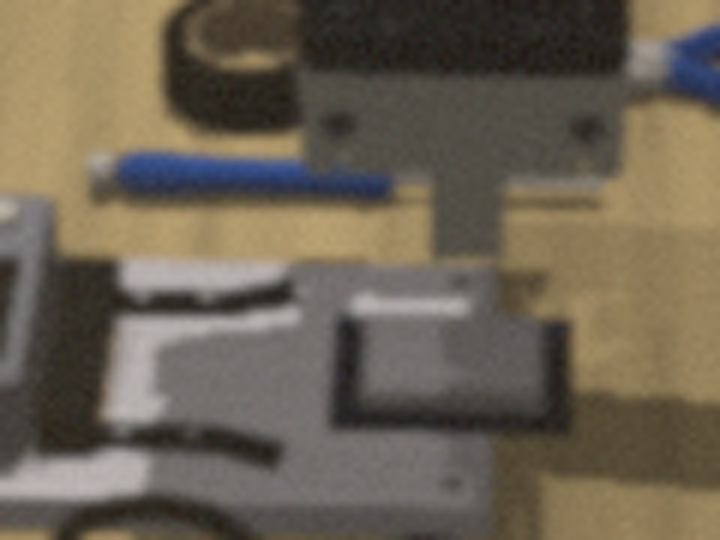

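The board has flipped: it lies can up on the deck, corners at about (340,320), (570,322), (572,430) and (332,428).

```bash
python3 - <<'E'
from h import *
f=load('side13')
g=lambda x,y,z:onz(f,250+(x+.5)/6-.5,150+(y+.5)/6-.5,z).round(1)
P=[g(x,y,124) for x,y in((340,320),(570,322),(572,430),(332,428))];print(P,np.mean(P,0))
P=[g(x,y,130) for x,y in((362,315),(540,318),(548,408),(360,405))];print(P,np.mean(P,0))
for x,y in((293,292),(280,452)): print('guide',g(x,y,125))
E
```

```text
[array([616.8, -42.5, 124. ]), array([554.9, -43. , 124. ]), array([554.9,   1.7, 124. ]), array([617.1,   2.3, 124. ])] [585.925 -20.375 124.   ]
[array([610.6, -37.3, 130. ]), array([563.2, -37. , 130. ]), array([5.612e+02, 1.000e-01, 1.300e+02]), array([609.8,   0. , 130. ])] [586.2  -18.55 130.  ]
guide [630.  -53.1 125. ]
guide [630.   13.3 125. ]
```

arm_command(
  series=[
    {"grip": 1, "dx": 0, "dy": 0.018, "dz": -0.005, "rx": 0, "ry": 0, "rz": 0},
    {"grip": 1, "dx": 0, "dy": 0.022, "dz": 0, "rx": 0, "ry": 0, "rz": 0},
    {"grip": 1, "dx": 0, "dy": 0, "dz": 0, "rx": 0, "ry": 0, "rz": 0},
  ],
)

```text
time: 14.3
tool_pos: [539.9, -19.4, 149.9]
eef_rot: [-3.141, -0.0, -1.585]
wrist_force: [0.0, 0.4, 0.1]
width: 0.9
```

```bash
python3 - <<'E'
from h import *
f=save('top','top14'); crop(f,290,165,400,275,5,'t14')
E
```

```text
(no output)
```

View pics/t14.png

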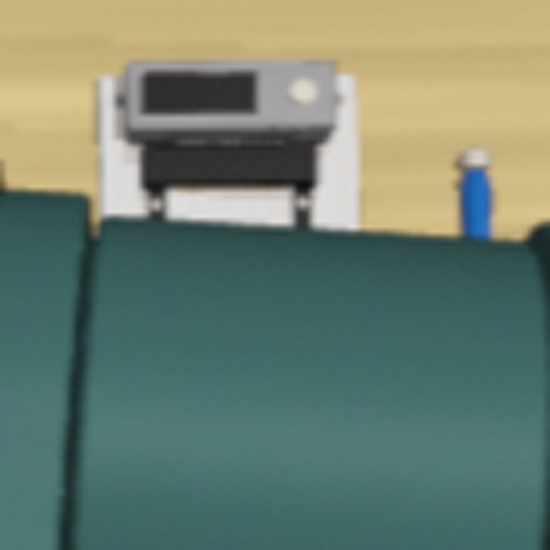

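The arm hides the deck in the top view, so I'll use the side camera. From it the board's centre is (586,−20), in line, with the tail 21 mm in front of the deck edge. I'll lower the tip to 126 mm, above the plate and against the can's side, and push.

arm_command(
  series=[
    {"grip": 1, "dx": 0, "dy": 0, "dz": 0.025, "rx": 0, "ry": 0, "rz": 0},
    {"grip": 1, "dx": 0, "dy": 0, "dz": 0.0195, "rx": 0, "ry": 0, "rz": 0},
    {"grip": 1, "dx": 0, "dy": 0, "dz": 0, "rx": 0, "ry": 0, "rz": 0},
    {"grip": 1, "dx": 0, "dy": -0.005, "dz": 0, "rx": 0, "ry": 0, "rz": 0},
    {"grip": 1, "dx": 0, "dy": -0.005, "dz": 0, "rx": 0, "ry": 0, "rz": 0},
    {"grip": 1, "dx": 0, "dy": -0.004, "dz": 0, "rx": 0, "ry": 0, "rz": 0},
    {"grip": 1, "dx": 0, "dy": -0.004, "dz": 0, "rx": 0, "ry": 0, "rz": 0},
    {"grip": 1, "dx": 0, "dy": -0.004, "dz": 0, "rx": 0, "ry": 0, "rz": 0},
    {"grip": 1, "dx": 0, "dy": 0, "dz": 0, "rx": 0, "ry": 0, "rz": 0},
  ],
)

```text
time: 15.25
tool_pos: [563.7, -19.8, 105.1]
eef_rot: [-3.142, -0.0, -1.585]
wrist_force: [-0.4, -0.4, 0.2]
width: 0.5
```

```bash
python3 - <<'E'
from h import *
f=save('side','side15'); crop(f,250,150,370,240,6,'s15')
E
```

```text
(no output)
```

View pics/s15.png

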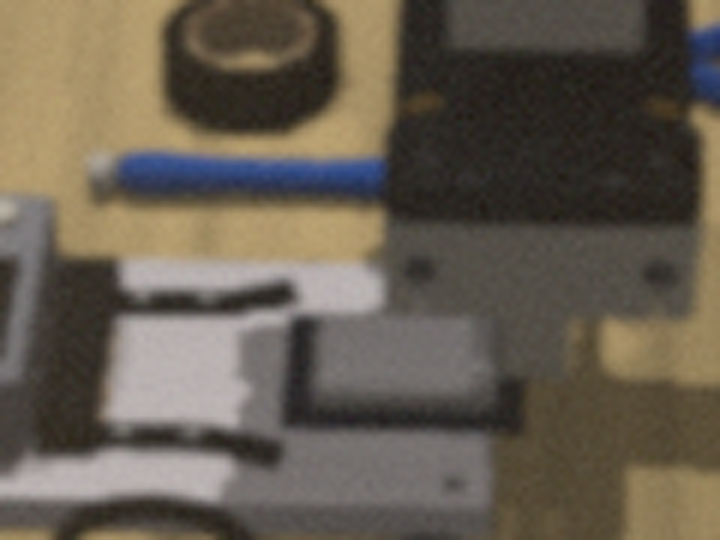

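The finger is on the can's rear side at about (490,350) and the board is entering the lead-ins square. I'll continue.

arm_command(
  series=[
    {"grip": 1, "dx": 0, "dy": -0.004, "dz": 0, "rx": 0, "ry": 0, "rz": 0},
    {"grip": 1, "dx": 0, "dy": -0.004, "dz": 0, "rx": 0, "ry": 0, "rz": 0},
    {"grip": 1, "dx": 0, "dy": -0.004, "dz": 0, "rx": 0, "ry": 0, "rz": 0},
    {"grip": 1, "dx": 0, "dy": -0.004, "dz": 0, "rx": 0, "ry": 0, "rz": 0},
    {"grip": 1, "dx": 0, "dy": -0.003, "dz": 0, "rx": 0, "ry": 0, "rz": 0},
    {"grip": 1, "dx": 0, "dy": -0.003, "dz": 0, "rx": 0, "ry": 0, "rz": 0},
    {"grip": 1, "dx": 0, "dy": -0.003, "dz": 0, "rx": 0, "ry": 0, "rz": 0},
    {"grip": 1, "dx": 0, "dy": 0, "dz": 0, "rx": 0, "ry": 0, "rz": 0},
  ],
)

```text
time: 16.1
tool_pos: [588.6, -20.1, 105.0]
eef_rot: [-3.141, 0.0, -1.585]
wrist_force: [0.4, 0.1, -0.2]
width: 0.4
```

```bash
python3 - <<'E'
from h import *
f=save('side','side16'); crop(f,230,150,350,240,6,'s16')
E
```

```text
(no output)
```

View pics/s16.png

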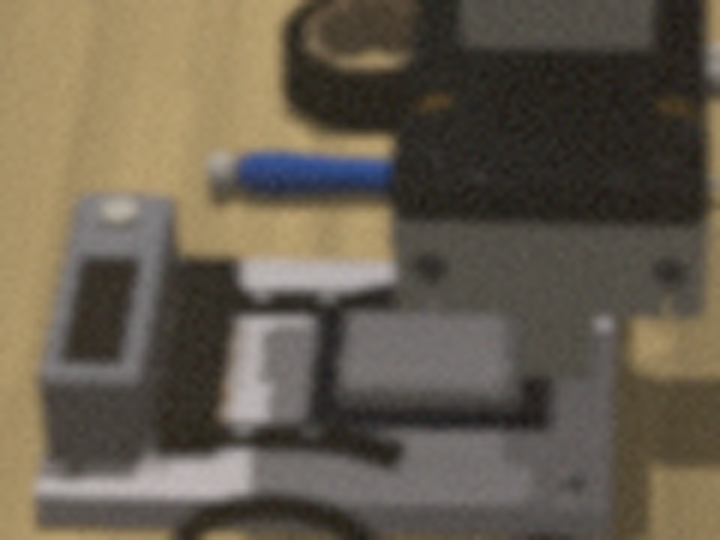

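The board is between the guides, with its front at (325,360). I'll continue towards the connector.

arm_command(
  series=[
    {"grip": 1, "dx": 0, "dy": -0.004, "dz": 0, "rx": 0, "ry": 0, "rz": 0},
    {"grip": 1, "dx": 0, "dy": -0.004, "dz": 0, "rx": 0, "ry": 0, "rz": 0},
    {"grip": 1, "dx": 0, "dy": -0.004, "dz": 0, "rx": 0, "ry": 0, "rz": 0},
    {"grip": 1, "dx": 0, "dy": -0.003, "dz": 0, "rx": 0, "ry": 0, "rz": 0},
    {"grip": 1, "dx": 0, "dy": -0.003, "dz": 0, "rx": 0, "ry": 0, "rz": 0},
    {"grip": 1, "dx": 0, "dy": -0.003, "dz": 0, "rx": 0, "ry": 0, "rz": 0},
    {"grip": 1, "dx": 0, "dy": 0, "dz": 0, "rx": 0, "ry": 0, "rz": 0},
  ],
)

```text
time: 16.85
tool_pos: [609.5, -20.4, 104.9]
eef_rot: [3.142, -0.0, -1.585]
wrist_force: [-0.4, -0.3, -0.6]
width: 0.9
```

```bash
python3 - <<'E'
from h import *
f=save('side','side17'); crop(f,230,150,350,240,6,'s17')
E
```

```text
(no output)
```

View pics/s17.png

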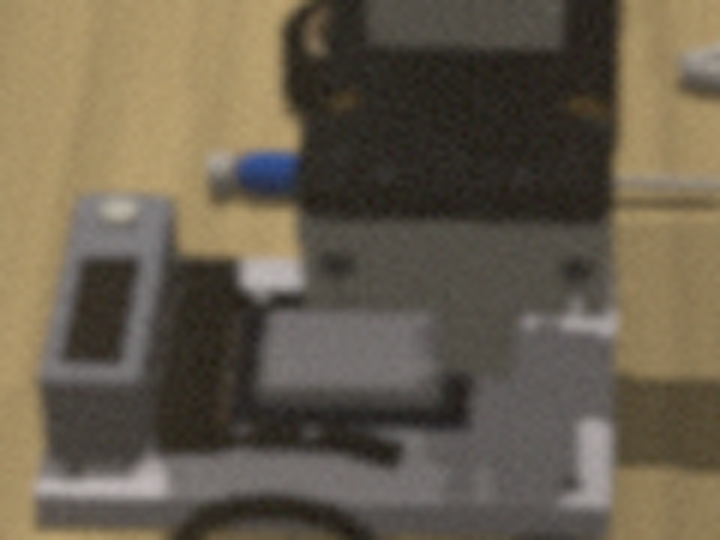

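The board's front is at the connector's mouth, about (240,370). I'll ease it in and watch the force.

arm_command(
  series=[
    {"grip": 1, "dx": 0, "dy": -0.0015, "dz": 0, "rx": 0, "ry": 0, "rz": 0},
    {"grip": 1, "dx": 0, "dy": -0.0015, "dz": 0, "rx": 0, "ry": 0, "rz": 0},
    {"grip": 1, "dx": 0, "dy": -0.001, "dz": 0, "rx": 0, "ry": 0, "rz": 0},
    {"grip": 1, "dx": 0, "dy": -0.001, "dz": 0, "rx": 0, "ry": 0, "rz": 0},
    {"grip": 1, "dx": 0, "dy": 0, "dz": 0, "rx": 0, "ry": 0, "rz": 0},
  ],
)

```text
time: 17.4
tool_pos: [614.3, -20.5, 105.0]
eef_rot: [3.142, 0.0, -1.585]
wrist_force: [-0.6, -0.4, -0.0]
width: 0.3
```

arm_command(
  series=[
    {"grip": 1, "dx": 0, "dy": -0.001, "dz": 0, "rx": 0, "ry": 0, "rz": 0},
    {"grip": 1, "dx": 0, "dy": -0.0005, "dz": 0, "rx": 0, "ry": 0, "rz": 0},
    {"grip": 1, "dx": 0, "dy": 0, "dz": 0, "rx": 0, "ry": 0, "rz": 0},
  ],
)

```text
time: 17.7
tool_pos: [615.8, -20.5, 105.0]
eef_rot: [-3.142, -0.0, -1.585]
wrist_force: [-0.2, -0.2, -0.2]
width: 0.5
```

arm_command(
  series=[
    {"grip": 1, "dx": 0, "dy": -0.001, "dz": 0, "rx": 0, "ry": 0, "rz": 0},
    {"grip": 1, "dx": 0, "dy": -0.0005, "dz": 0, "rx": 0, "ry": 0, "rz": 0},
    {"grip": 1, "dx": 0, "dy": 0, "dz": 0, "rx": 0, "ry": 0, "rz": 0},
  ],
)

```text
time: 18.0
tool_pos: [617.1, -20.5, 105.1]
eef_rot: [3.141, -0.0, -1.585]
wrist_force: [-1.8, -0.3, 0.9]
width: 0.4
```

arm_command(
  series=[
    {"grip": 1, "dx": 0, "dy": -0.001, "dz": 0, "rx": 0, "ry": 0, "rz": 0},
    {"grip": 1, "dx": 0, "dy": 0, "dz": 0, "rx": 0, "ry": 0, "rz": 0},
  ],
)

```text
time: 18.2
tool_pos: [617.3, -20.5, 105.0]
eef_rot: [3.139, 0.0, -1.585]
wrist_force: [-10.7, -0.3, 4.9]
width: 0.4
```

```bash
python3 - <<'E'
from h import *
f=save('side','side18'); crop(f,230,150,350,240,6,'s18')
E
```

```text
(no output)
```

View pics/s18.png

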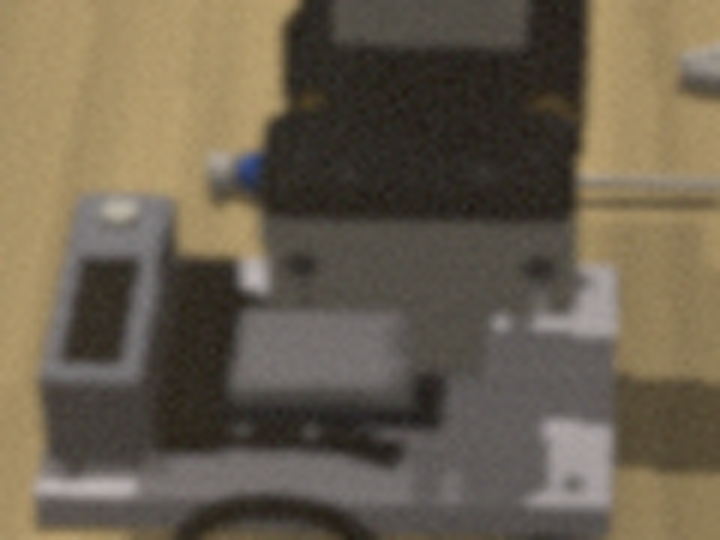

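It stopped firmly at TCP x = 617.3 with 10.7 N; I had predicted 617.4. The plate's front is hidden under the connector and the can is next to the block. I'll back off and check from above.

arm_command(
  series=[
    {"grip": 1, "dx": 0, "dy": 0.002, "dz": 0, "rx": 0, "ry": 0, "rz": 0},
    {"grip": 1, "dx": 0, "dy": 0.015, "dz": 0, "rx": 0, "ry": 0, "rz": 0},
    {"grip": 1, "dx": 0, "dy": 0.03, "dz": -0.04, "rx": 0, "ry": 0, "rz": 0},
    {"grip": 1, "dx": 0, "dy": 0.04, "dz": -0.04, "rx": 0, "ry": 0, "rz": 0},
    {"grip": 1, "dx": 0, "dy": 0.045, "dz": 0, "rx": 0, "ry": 0, "rz": 0},
    {"grip": 1, "dx": 0.045, "dy": 0.02, "dz": 0, "rx": 0, "ry": 0, "rz": 0},
    {"grip": 1, "dx": 0.045, "dy": 0, "dz": 0, "rx": 0, "ry": 0, "rz": 0},
    {"grip": 1, "dx": 0.045, "dy": 0, "dz": 0, "rx": 0, "ry": 0, "rz": 0},
    {"grip": 1, "dx": 0.045, "dy": 0, "dz": 0, "rx": 0, "ry": 0, "rz": 0},
    {"grip": 1, "dx": 0.045, "dy": 0, "dz": 0, "rx": 0, "ry": 0, "rz": 0},
    {"grip": 1, "dx": 0.045, "dy": 0, "dz": 0, "rx": 0, "ry": 0, "rz": 0},
    {"grip": 1, "dx": 0, "dy": 0, "dz": 0, "rx": 0, "ry": 0, "rz": 0},
  ],
)

```text
time: 19.45
tool_pos: [466.4, -292.5, 179.9]
eef_rot: [3.141, -0.001, -1.589]
wrist_force: [-0.2, -0.0, -0.6]
width: 0.6
```

```bash
python3 - <<'E'
from h import *
f=save('side','side19'); crop(f,230,150,350,240,6,'s19')
f=save('top','top19'); crop(f,290,165,400,265,7,'t19'); 
E
```

```text
(no output)
```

View pics/s19.png

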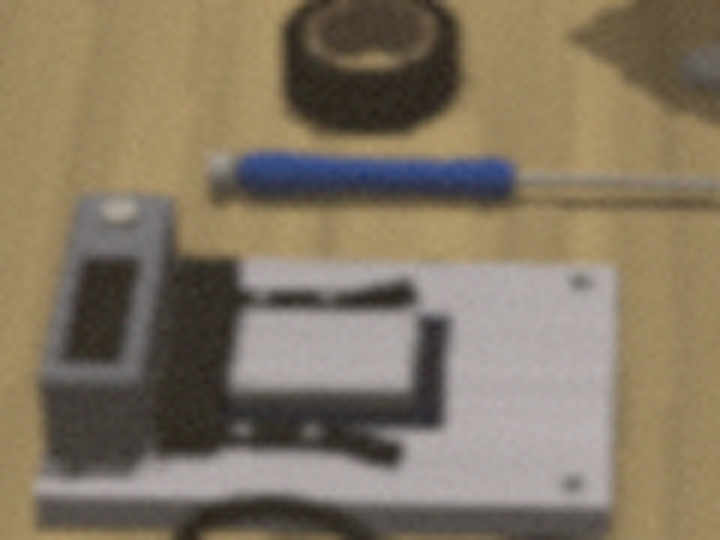

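View pics/t19.png

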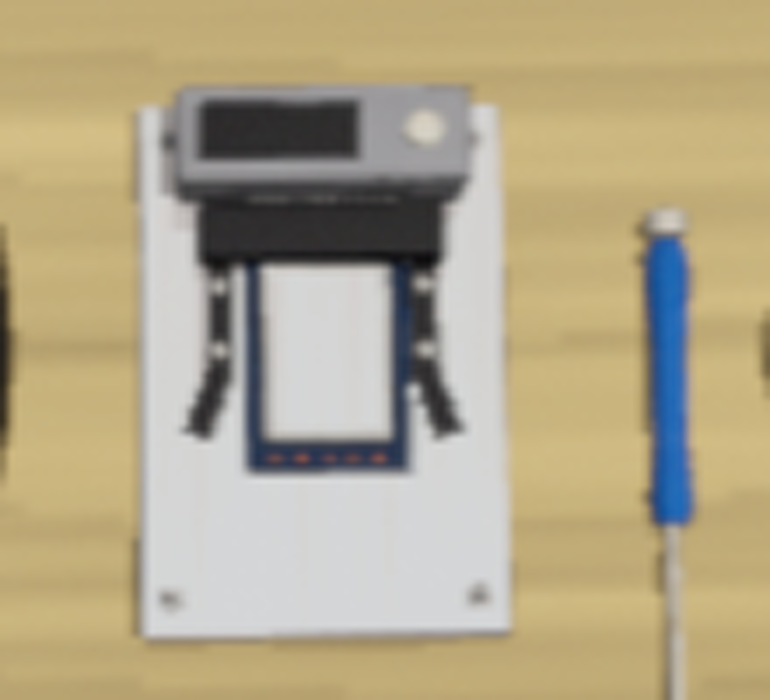

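View pics/top19.png

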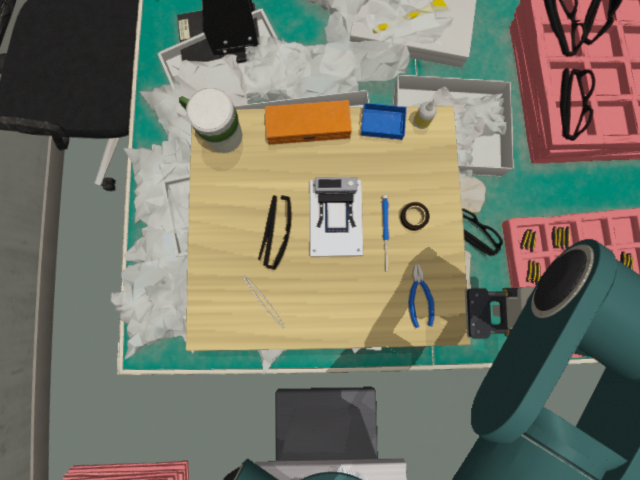

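```bash
python3 - <<'E'
from h import *
f=load('top19')
g=lambda x,y,z:onz(f,290+(x+.5)/7-.5,165+(y+.5)/7-.5,z).round(1)
a,b=g(249,469,124),g(408,469,124);print('tail',a,b,(a+b)/2)
a,b=g(248,265,124),g(403,265,124);print('mouth',a,b,(a+b)/2)
a,b=g(142,636,122),g(510,632,122);print('front',a,b,(a+b)/2)
print([g(x,265,125) for x in(230,415)])
print(r.job_done())
E
```

```text
tail [6.195e+02 2.000e-01 1.240e+02] [618.7 -43.2 124. ] [619.1 -21.5 124. ]
mouth [676.4  -0.8 124. ] [675.6 -43.5 124. ] [676.   -22.15 124.  ]
front [574.6  30.1 122. ] [573.7 -69.7 122. ] [574.15 -19.8  122.  ]
[array([676.3,   4.2, 125. ]), array([675.3, -46.7, 125. ])]
the job is handed in; nothing more can be done
None
```

The circuit board is flipped contacts down and pushed home in the connector. I handed the job in at about 19.5 s of the 51 s allowed; the hand-in gives no verdict.

**What I did:**
1. I pushed the board sideways with the shut fingertips until it was square and in line with the guides.
2. I pushed it against the cradle's front edge and tipped it up on its plain edge.
3. I tipped it over that edge onto the deck.
4. I pushed on the side of the can, through the guides, until it stopped hard in the connector at 10.7 N. That was at tool x = 617.3 mm; I had predicted 617.4 mm.

**Last checks, from the top camera with the arm clear:**
- **Depth:** the tail is 45.0 mm behind the front face, against 44.5 mm when fully home. That puts the contact edge about 0.5 mm beyond the slot end, which is within the camera's roughly 2 mm error.
- **Alignment:** the board is centred between the guides to within about 1 mm and in line with the cradle.
- **Other objects:** the tweezers, screwdriver, spectacles, cutters and tape look unmoved. I compared the pictures by eye and did not measure them.

**What disagreed or went wrong:**
- **Fingertip height:** the real fingertips are about 21 mm higher than the reported tool position. My first sideways pass went over the board without touching it. I found the true height by touching the worktop lightly, at 12 N.
- **Slip while tipping:** at about 45° the plain edge slid down the wall to the worktop, as the pushing force fell off. The board stayed on the finger and I carried on from there.
- **Landing position:** the board landed with its tail about 21 mm in front of the deck edge, not the 12 mm given. This did not affect the push home.

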